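# Make up a gang-milling arbor

### The arm

A 7-joint arm with a two-finger parallel gripper is mounted at the origin on a cart in front of the work surface, level with it; the furniture and walls round the work are solid. World frame = base frame: x ahead of the robot, y to its left, z up, the work surface at z = 0. Lengths are in m, angles in rad, forces in N, time in s.
With the tool pointing down it reaches from about 0.4 to 0.85 m from the base axis. Payload 4.5 kg.
Tool frame: the origin (TCP) lies at the very end of the fingers, on their centre line; the grasp point (between the pads) lies 19 mm behind it (tcp_to_grasp is the z of the grasp point in the tool frame, in m); z points along the fingers, y is the line along which they close (so a half turn about z gives the same grasp; the last joint's range is limited). The gripper opens to 88 mm and grips with 3 to 60 N. Pads are 18 mm wide; open, the fingers measure 123 mm over their backs; the gripper's body (75 mm by 187 mm) begins 45 mm behind the grasp point.
Start: joints at [1.285, 0.689, -0.195, 1.565, 0.157, 0.902, -0.215], TCP at [0.197, -0.593, 0.239] pointing down, gripper open.
Joint ranges: [-3.01, 3.01], [-0.46, 2.08], [-1.47, 1.51], [0.13, 2.56], [-1, 4.14], [0.04, 2.09], [-2.66, 2.66]. Speed limits (rad/s): [2.57, 2.57, 3.14, 3.14, 3.14, 3.14, 3.14].

### API

Orientations are given as a unit quaternion [x, y, z, w].
In Python, from plant import * gives the robot as it stands. The module is installed in compiled form; this text tells all that it offers.
- The arm moves only by the shell command python3 -m jog 'ROWS' [OPENING] [FORCE]. ROWS is JSON, a list that holds one entry, the list of rows, each a list of 6 numbers: the shift along the tool's x, y, z in m, then the turn, a rotation vector about the tool's x, y, z in rad. In form: [[[dx, dy, dz, ax, ay, az], ...]]. A call has 1 to 12 rows; each row shifts and turns the commanded pose from where the row before left it, along the tool's axes as they then stand; what a row does not reach is not made up. A row lasts 1/8 s, in which the tool goes at most 62.5 mm and 10.7 degrees, less where a joint would pass 70% of its speed; a pose out of reach is approached as far as the arm can. A call with a gripper value outside its range is refused whole. OPENING is the finger opening in m, from 0 to 0.0881, set as the call begins (- or left out, the last holds). The fingers move at their own pace and stop on an object; FORCE is the grip in N (left out, the last holds). Time passes only in rows, so rows that do not move let the fingers close. It gives the time, the measured TCP pose, the force, the opening and the grip force at its end, in the units of the state.
- get_state(): the state, without advancing time (a new reading comes with each control period).
- snapshot(name): name is "side" or "top"; returns a dict with "frame" (400x640x3 uint8, red, green, blue), "mtx" (3x3 intrinsics, pixels), "xyz" and "orientation" of the camera in the world. Camera axes: x right, y down, z forward; pixel columns grow to the right and rows downward; lengths in m; the calibration is good to about 2 mm. A picture is of the moment at which its call begins. There is no depth.
- finish_job(): hands the job in; it is judged then, once.
The state is a dict: "clock": time; "q": joint angles; "qd": joint speeds; "joint_torque": joint torques, N m; "tool_pos": TCP position; "eef_rot": TCP orientation; "contact_force": force on the tool from outside, world axes, zero at the start; "moment": the same for the moment, N m; "opening": opening from 0.0 (shut) to 1.0 (fully open); "finger_force": force on a finger pad.
Only numpy, scipy, OpenCV 4.12 (cv2) and the standard library are available. Lean on these libraries where they do the work, as an engineer would, in place of code of your own. Each camera call takes 0.05 s, during which the arm holds its last target. There are 200 camera calls.

### The job

Make up the gang-milling arbor that stands upright in the fixture: from its shoulder up, slide on the tall collar, the large cutter, the short collar that spaces the cutters, and the small cutter, in that order. Each must sit flat on the one below and be let go, ready for the clamp nut. Leave the hook spanner, the yellow tin and the caliper where they lie.

Things in the scene. Friction and masses are not known exactly. Their poses are not given: they have to be found in the camera images.
- tall_collar_mid (a point): Tall spacing collar: plain bright steel ring, outside diameter 42 mm, bore 29 mm, 20 mm high, standing on its end face on the bench. The taller of the two plain rings. Point: its centre, 10 mm above its underside; z along its axis. About 110 g. Fits the same either way up.
- large_cutter_mid (a point): Large milling cutter: toothed steel disc of 12 coarse teeth with pale tips, outside diameter 62 mm over the teeth, bore 29 mm, 14 mm thick, flat on the bench. Point: its centre, 7 mm above its underside; z along its axis. About 240 g (varies by a quarter). Fits the same either way up. It may be gripped anywhere across its diameter.
- short_collar_mid (a point): Short spacing collar: plain bright steel ring, outside diameter 42 mm, bore 29 mm, 8 mm high, flat on the bench. The lower of the two plain rings. Point: its centre, 4 mm above its underside; z along its axis. About 45 g. Fits the same either way up.
- small_cutter_mid (a point): Small milling cutter: toothed steel disc of 16 finer dark teeth, outside diameter 48 mm over the teeth, bore 29 mm, 10 mm thick, flat on the bench. Point: its centre, 5 mm above its underside; z along its axis. About 90 g (varies by a quarter). Fits the same either way up. It may be gripped anywhere across its diameter.
- shoulder (a point): Stub arbor, upright and fixed in a grey fixture (100 x 100 mm plate, drum of 74 mm below a flange of 63 mm, flange top 21 mm below this point, then a 42 mm neck). Point: centre of the neck's top face (shoulder), 84 mm over the bench, z up. Above it: 27 mm spigot up to +46 mm, cone to 20 mm at +50, threaded end 20 mm thick to +61. Rings drop over it and slide down freely.
- hook_spanner: Bystander: flat dark steel spanner, 27 x 120 x 6 mm, on the bench near the robot. Origin: centre of its underside, its length along its y. Leave it alone.
- grease_tin: Bystander: round flat tin with a yellow lid, diameter 71 mm, 30 mm high, on the bench near the robot. Origin: centre of its underside. Leave it alone.
- caliper: Bystander: caliper, 70 x 232 x 16 mm, lying flat near the right edge of the bench. Origin: centre of its underside, its length along its y. Leave it alone.
Things that resemble listed ones, but are neither listed nor needed, are in the scene too. What is shaped like the part that bears small_cutter_mid but brown or red is not meant.

How it is judged:
At the end, for the whole second after the job is handed in: All four rings are on the spigot, within 3 mm of its axis, level within 0.06 rad, and stay so: from the shoulder up the tall collar, the large cutter, the short collar and the small cutter, each seated so that its centre is within 2 mm of 10, 27, 38 and 47 mm above the shoulder (horizontal distance between each of tall_collar_mid, large_cutter_mid, short_collar_mid, small_cutter_mid and shoulder below 0.003 m and z of tall_collar_mid in the frame of shoulder between 0.008 and 0.012 m and angle between the z axis of each of tall_collar_mid, large_cutter_mid, short_collar_mid, small_cutter_mid and the z axis of shoulder, either way round below 0.06 rad and z of large_cutter_mid in the frame of shoulder between 0.025 and 0.029 m and z of short_collar_mid in the frame of shoulder between 0.036 and 0.04 m and z of small_cutter_mid in the frame of shoulder between 0.045 and 0.049 m); the robot touches nothing.
It fails at once if the hook spanner is moved by more than 20 mm (distance of hook_spanner from where it was at the start of the episode above 0.02 m).
It fails at once if the yellow tin is moved by more than 20 mm (distance of grease_tin from where it was at the start of the episode above 0.02 m).
It fails at once if the caliper is moved by more than 20 mm (distance of caliper from where it was at the start of the episode above 0.02 m).
It also fails if it takes over 118 s, if anything falls off the work surface, if the arm or the gripper's body presses on something with over 40 N, if the wrist force passes 120 N, or if a joint passes its speed limit or range.

## Working session

There is one attempt and no reset: what is moved stays moved. The work goes in short steps, Python scripts to look and compute and a shell command to move; the robot and the scene stay as the last step left them, time stands still between calls to the robot, and variables do not carry over. Pictures are saved under pics/ and viewed, at most 14 in all, crops included, and the job is handed in when it is done.

```bash
mkdir -p pics; python3 - <<'E'
from plant import *
import cv2
for n in("side","top"):
    s=snapshot(n);cv2.imwrite(f"pics/{n}0.png",s["frame"][:,:,::-1]);print(n,s["mtx"],s["xyz"],s["orientation"])
print(get_state())
E
```

```text
side [[453.30143255   0.         317.92837211]
 [  0.         453.30143255 198.13715634]
 [  0.           0.           1.        ]] [0.52303408 0.76447737 0.66302474] [ 0.01350339  0.88780319 -0.45991243 -0.01018378]
top [[393.92913112   0.         318.12465777]
 [  0.         393.92913112 199.35090665]
 [  0.           0.           1.        ]] [ 0.35032031 -0.03213714  1.12210852] [ 0.71195042 -0.69751518  0.0692502  -0.04246861]
{'clock': 0.1, 'q': array([ 1.28477547,  0.68986486, -0.19452129,  1.5662243 ,  0.15731108,
        0.90249425, -0.21510848]), 'qd': array([ 0.00054324, -0.00242452, -0.00084987, -0.00289062, -0.00225075,
       -0.00061386,  0.0005038 ]), 'joint_torque': array([-3.18244602e-03, -5.28495884e+01, -1.27157684e+00, -1.53836882e+01,
       -5.26020862e-02,  2.02232230e-03,  4.48090145e-05]), 'tool_pos': array([ 0.1962803 , -0.59279457,  0.23801646]), 'eef_rot': array([ 9.87235366e-01,  1.59266107e-01, -1.89598688e-04, -7.76718721e-04]), 'contact_force': array([-0.77650875, -0.29716234,  0.13523023]), 'moment': array([-0.02825552, -0.01968399, -0.01050278]), 'finger_force': 0.0, 'opening': 0.9984063778349828}
```

View pics/side0.png

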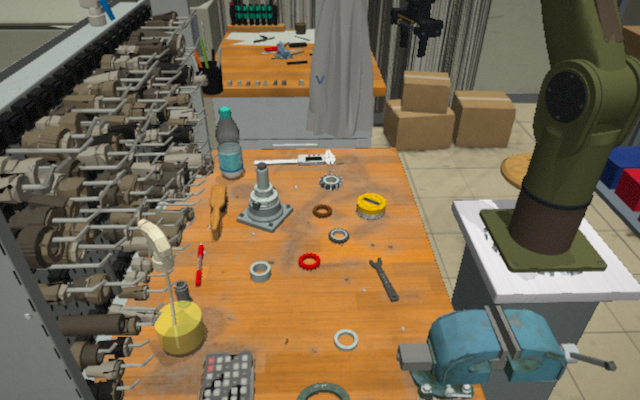

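View pics/top0.png

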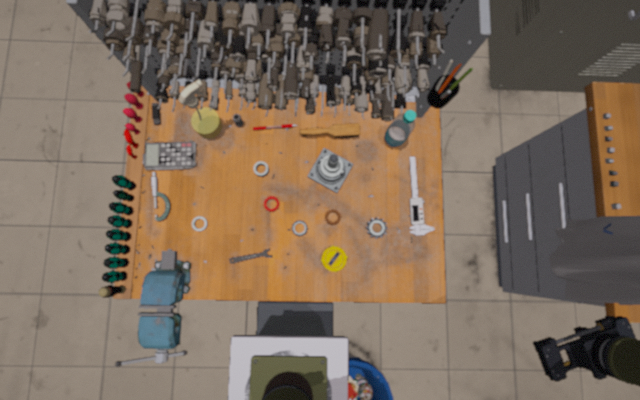

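The side view shows the tall collar at (260,270), the small cutter at (339,236), the large cutter at (330,182), the short collar at (346,340) and the arbor at about (263,180). The top view has them at (260,168), (299,228), (376,228), (199,224) and (331,165). The red and brown rings are decoys. Next I'll measure.

```bash
cat > h.py <<'E'
from plant import *
import numpy as np,cv2
from scipy.spatial.transform import Rotation as R
def ray(s,uv):
    d=np.linalg.solve(s["mtx"],[uv[0],uv[1],1]);return np.array(s["xyz"]),R.from_quat(s["orientation"]).apply(d)
def plane(s,uv,z):
    o,d=ray(s,uv);return o+d*(z-o[2])/d[2]
def proj(s,p):
    c=s["mtx"]@R.from_quat(s["orientation"]).inv().apply(np.array(p)-s["xyz"]);return c[:2]/c[2]
def tri(a,ua,b,ub):
    A=[];B=[]
    for s,u in((a,ua),(b,ub)):
        o,d=ray(s,u);d=d/np.linalg.norm(d);P=np.eye(3)-np.outer(d,d);A.append(P);B.append(P@o)
    return np.linalg.lstsq(np.vstack(A),np.hstack(B),rcond=None)[0]
def blob(s,c,r,smax=110):
    "hull centroid of the low-saturation blob near c"
    x,y=map(int,c);f=s["frame"][y-r:y+r,x-r:x+r]
    m=(cv2.cvtColor(f,cv2.COLOR_RGB2HSV)[...,1]<smax).astype(np.uint8)
    cs=cv2.findContours(m,cv2.RETR_EXTERNAL,cv2.CHAIN_APPROX_NONE)[0]
    h=cv2.convexHull(max(cs,key=cv2.contourArea));M=cv2.moments(h)
    return np.array([M["m10"]/M["m00"]+x-r,M["m01"]/M["m00"]+y-r]),cv2.boundingRect(h)[2:],m
E
python3 - <<'E'
from h import *
S=snapshot("side");T=snapshot("top")
rows=[]
for n,us,ut,z in(("tall",(260,270),(260,168),.01),("large",(330,182),(376,228),.007),("short",(346,340),(199,224),.004),("small",(339,236),(299,228),.005)):
    a,ba,ma=blob(S,us,20);b,bb,mb=blob(T,ut,16)
    print(n,a.round(1),ba,b.round(1),bb,"side",plane(S,a,z).round(4),"top",plane(T,b,z).round(4),"tri",tri(S,a,T,b).round(4))
    im=[]
    for s,u,r,m in((S,us,20,ma),(T,ut,16,mb)):
        f=s["frame"][u[1]-r:u[1]+r,u[0]-r:u[0]+r,::-1];im+=[cv2.resize(f,(150,150)),cv2.resize(cv2.cvtColor(m*255,cv2.COLOR_GRAY2BGR),(150,150))]
    rows.append(np.hstack(im))
rows=np.vstack(rows)[:, :]
a=cv2.resize(S["frame"][155:235,230:300,::-1],(200,300*1)) ;b=cv2.resize(T["frame"][145:195,305:355,::-1],(200,300))
cv2.imwrite("pics/m.png",np.hstack([rows,np.vstack([a,b])]))
E
```

```text
tall [260.7 270.6] (25, 22) [260.5 168.2] (16, 17) side [0.6133 0.0927 0.01  ] top [0.6153 0.0947 0.01  ] tri [0.6139 0.0945 0.012 ]
large [329.9 174.9] (40, 33) [374.4 229.5] (32, 31) side [ 0.4524 -0.2724  0.007 ] top [ 0.4454 -0.235   0.007 ] tri [ 0.4492 -0.2314  0.0318]
short [345.7 339.5] (25, 22) [198.9 223.1] (17, 17) side [0.4539 0.2614 0.004 ] top [0.4535 0.2615 0.004 ] tri [0.4537 0.2615 0.004 ]
small [338.4 235.3] (20, 16) [299.4 227.9] (16, 17) side [ 0.447  -0.0203  0.005 ] top [ 0.4457 -0.0214  0.005 ] tri [ 0.4463 -0.0214  0.0039]
```

View pics/m.png

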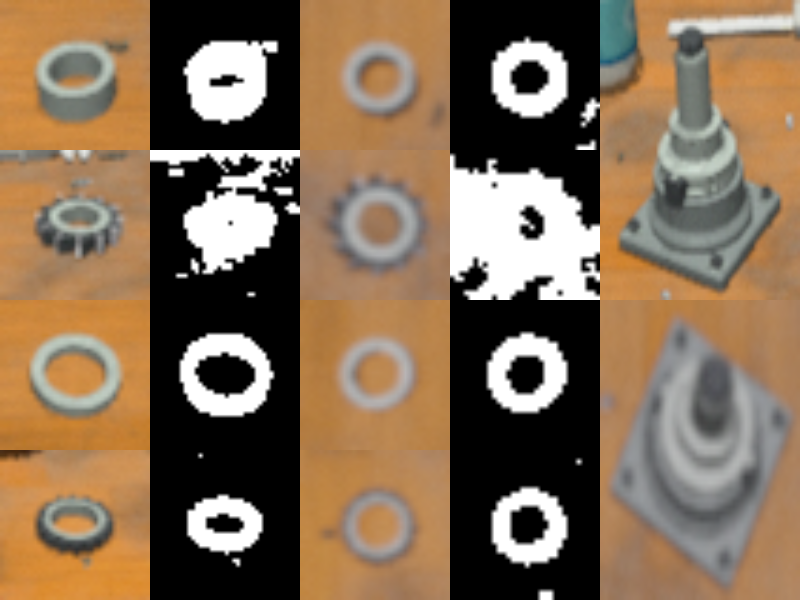

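The masks fit the two collars and the small cutter. The large cutter's mask leaks into greyish wood, so I'll read it off the crop: side about (331.2,179.9), top about (376.3,227.7). Now I'll zoom in on the arbor.

```bash
python3 - <<'E'
from h import *
S=snapshot("side");T=snapshot("top")
a=cv2.resize(S["frame"][155:235,235:295,::-1],(450,600),interpolation=cv2.INTER_CUBIC)  #x7.5
b=cv2.resize(T["frame"][150:180,315:350,::-1],(350,300),interpolation=cv2.INTER_CUBIC) #x10
c=cv2.resize(T["frame"][212:244,361:393,::-1],(300,300),interpolation=cv2.INTER_CUBIC);c=np.hstack([c,np.zeros((300,50,3),np.uint8)])
cv2.imwrite("pics/arb.png",np.hstack([a,np.vstack([b,c])]))
us,ut=(331.2,179.9),(376.3,227.7)
print("large",plane(S,us,.007),plane(T,ut,.007),tri(S,us,T,ut))
print("plate",plane(T,(330.6,170.2),.012))
us,ut=(261.5,163.8),(333.2,156.3)
print("tip",plane(S,us,.145),plane(T,ut,.145),tri(S,us,T,ut))
print(get_state()["q"])
E
```

```text
large [ 0.45021695 -0.24729313  0.007     ] [ 0.45074201 -0.24043631  0.007     ] [ 0.45053434 -0.23954819  0.01197096]
plate [ 0.61414508 -0.10741977  0.012     ]
tip [ 0.61627637 -0.10379751  0.145     ] [ 0.61920499 -0.10462153  0.145     ] [ 0.61772051 -0.10451059  0.14500817]
[ 1.28481507  0.68941385 -0.19458475  1.5655971   0.15728938  0.90249961
 -0.21506721]
```

View pics/arb.png

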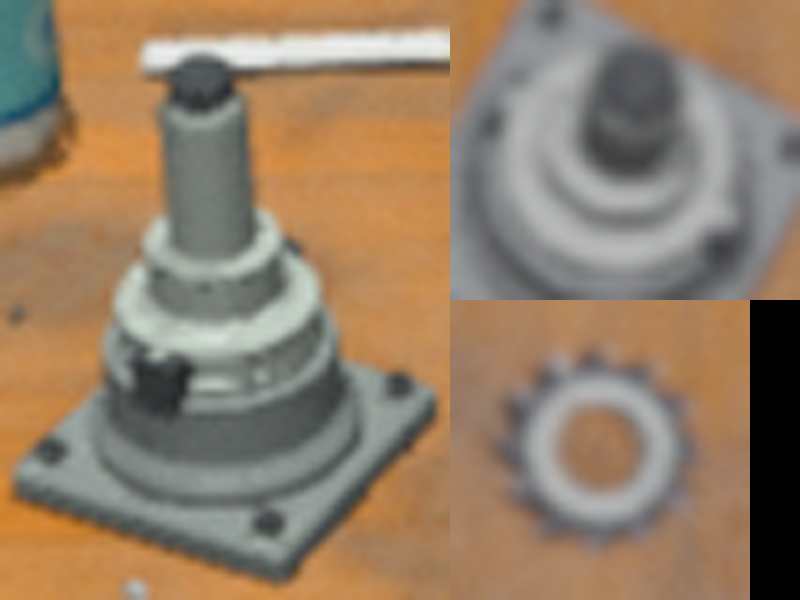

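```bash
python3 - <<'E'
from h import *
S=snapshot("side");T=snapshot("top")
for us,ut,z in(((261.8,163.8),(333.5,158.0),.145),((263.0,187.2),(332.2,162.7),.084)):
    print(plane(S,us,z),plane(T,ut,z),tri(S,us,T,ut))
print("large",plane(T,(376.5,227.3),.010))
E
```

```text
[ 0.61561247 -0.10378164  0.145     ] [ 0.61474112 -0.10544203  0.145     ] [ 0.61544442 -0.10555794  0.14382902]
[ 0.61672901 -0.1016783   0.084     ] [ 0.61801086 -0.10662968  0.084     ] [ 0.61802939 -0.1067935   0.08081211]
large [ 0.45162362 -0.24045552  0.01      ]
```

```bash
python3 -m jog '[[[0,0,0,0,0,0.16],[0,0,0,0,0,0.16],[0.026,-0.043,0,0,0,0],[0.026,-0.043,0,0,0,0],[0.026,-0.043,0,0,0,0],[0.026,-0.043,0,0,0,0],[0.026,-0.043,0,0,0,0],[0.026,-0.043,0,0,0,0],[0.026,-0.043,0,0,0,0],[0.026,-0.043,0,0,0,0],[0.026,-0.043,0,0,0,0],[0.026,-0.043,0,0,0,0]]]' 0.06 20
```

```text
clock: 1.9
tool_pos: [0.4575, -0.1619, 0.2389]
eef_rot: [1.0, -0.0, 0.0, 0.0]
contact_force: [1.5, -0.0, 0.2]
opening: 0.681
finger_force: 0.0
```

```bash
python3 -m jog '[[[0.026,-0.043,0,0,0,0],[0.026,-0.043,0,0,0,0],[0.026,-0.043,0,0,0,0],[0.026,-0.043,0,0,0,0],[0.026,-0.043,0,0,0,0],[0.0265,-0.0415,0,0,0,0],[0,0,0.05,0,0,0],[0,0,0.05,0,0,0],[0,0,0.05,0,0,0],[0,0,0.04,0,0,0],[0,0,0.02,0,0,0],[0,0,0,0,0,0]]]'
```

```text
clock: 3.4
tool_pos: [0.6126, 0.0931, 0.0279]
eef_rot: [1.0, -0.0, -0.001, 0.0]
contact_force: [0.4, 0.7, 0.1]
opening: 0.685
finger_force: 0.0
```

```bash
python3 -m jog '[[[0.001,-0.001,0.012,0,0,0],[0,0,0.012,0,0,0],[0,0,0,0,0,0]]]' && python3 -m jog '[[[0,0,0,0,0,0],[0,0,0,0,0,0],[0,0,0,0,0,0],[0,0,0,0,0,0],[0,0,0,0,0,0]]]' 0.03 25
```

```text
clock: 3.78
tool_pos: [0.6137, 0.0941, 0.0042]
eef_rot: [1.0, -0.0, -0.001, 0.0]
contact_force: [-1.1, -0.2, 0.2]
opening: 0.68
finger_force: 0.0
clock: 4.4
tool_pos: [0.6144, 0.0942, 0.0051]
eef_rot: [1.0, -0.0, 0.0, -0.0]
contact_force: [-0.0, 0.5, 4.2]
opening: 0.461
finger_force: 25.0
```

```bash
python3 -m jog '[[[0,0,-0.02,0,0,0],[0,0,-0.05,0,0,0],[0,0,-0.05,0,0,0],[0,0,-0.045,0,0,0],[0,0.04,0,0,0,0],[0,0.04,0,0,0,0],[0,0.04,0,0,0,0],[0,0.04,0,0,0,0],[0.0015,0.039,0,0,0,0],[0,0,0,0,0,0],[0,0,0,0,0,0]]]'
python3 - <<'E'
from h import *
S=snapshot("side");st=get_state();print(st["tool_pos"],st["opening"])
cv2.imwrite("pics/c1.png",cv2.resize(S["frame"][110:235,210:320,::-1],(528,600),interpolation=cv2.INTER_CUBIC))
p=st["tool_pos"]
print(proj(S,p),proj(S,p+[0,0,.008]),proj(S,[.616,-.1045,.145]))
E
```

```text
clock: 5.78
tool_pos: [0.6154, -0.1041, 0.1703]
eef_rot: [1.0, 0.0, 0.0, -0.0]
contact_force: [0.0, -0.2, -1.6]
opening: 0.465
finger_force: 25.0
[ 0.61558838 -0.10321197  0.17016523] 0.4647188798599389
[261.0355764  154.01563088] [260.78995735 150.80194576] [261.64664321 163.63541534]
```

View pics/c1.png

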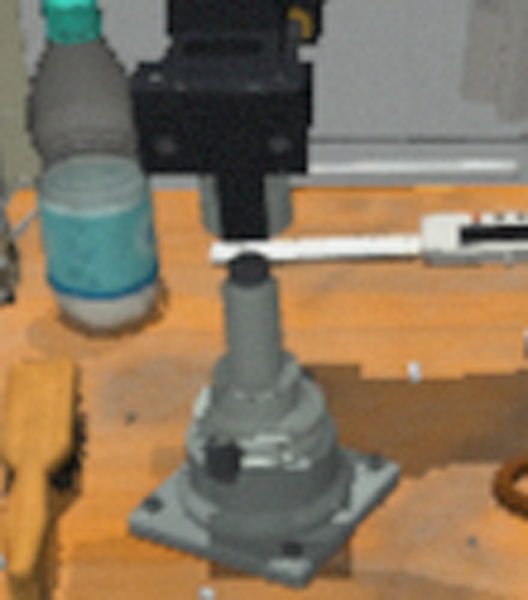

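```bash
python3 -m jog '[[[0,0.0012,0.01,0,0,0],[0,0,0.01,0,0,0],[0,0,0.007,0,0,0],[0,0,0,0,0,0],[0,0,0,0,0,0]]]'; python3 -m jog '[[[0,0,0.005,0,0,0],[0,0,0.005,0,0,0],[0,0,0.005,0,0,0],[0,0,0,0,0,0]]]'
```

```text
clock: 6.45
tool_pos: [0.6158, -0.1061, 0.1428]
eef_rot: [1.0, -0.0, 0.0, 0.0]
contact_force: [0.0, 0.5, -1.2]
opening: 0.465
finger_force: 25.0
clock: 6.95
tool_pos: [0.6161, -0.1049, 0.1272]
eef_rot: [1.0, 0.0, 0.0, -0.001]
contact_force: [2.6, 3.5, -3.7]
opening: 0.465
finger_force: 25.0
```

```bash
python3 -m jog '[[[0.0006,-0.001,0.004,0,0,0],[0,0,0.008,0,0,0],[0,0,0.008,0,0,0],[0,0,0,0,0,0]]]';python3 -m jog '[[[0,0,0.007,0,0,0],[0,0,0.005,0,0,0],[0,0,0,0,0,0]]]'
```

```text
clock: 7.45
tool_pos: [0.6161, -0.1048, 0.1067]
eef_rot: [1.0, 0.0, -0.0, -0.0]
contact_force: [1.7, 3.1, -3.4]
opening: 0.466
finger_force: 25.0
clock: 7.82
tool_pos: [0.6162, -0.1048, 0.0951]
eef_rot: [1.0, 0.0, -0.0, -0.0]
contact_force: [2.4, 3.4, -3.3]
opening: 0.467
finger_force: 25.0
```

```bash
python3 -m jog '[[[0,0,0.004,0,0,0],[0,0,0,0,0,0]]]';python3 -m jog '[[[0,0,0,0,0,0],[0,0,0,0,0,0],[0,0,0,0,0,0],[0,0,0,0,0,0]]]' 0.06; python3 -m jog '[[[0,0,-0.03,0,0,0],[0,0,-0.05,0,0,0],[0,0,-0.04,0,0,0],[0,0,0,0,0,0]]]' 0.075
python3 - <<'E'
from h import *
S=snapshot("side");st=get_state();print(st["tool_pos"],st["opening"],st["contact_force"])
cv2.imwrite("pics/c2.png",cv2.resize(S["frame"][110:235,210:320,::-1],(528,600),interpolation=cv2.INTER_CUBIC))
E
```

```text
clock: 8.07
tool_pos: [0.6162, -0.1049, 0.0915]
eef_rot: [1.0, 0.0, 0.0, -0.0]
contact_force: [1.7, 4.7, -2.6]
opening: 0.465
finger_force: 25.0
clock: 8.57
tool_pos: [0.6161, -0.1057, 0.0918]
eef_rot: [1.0, -0.0, -0.0, 0.0]
contact_force: [0.1, -1.1, 0.8]
opening: 0.683
finger_force: 0.0
clock: 9.07
tool_pos: [0.6184, -0.1057, 0.2153]
eef_rot: [1.0, -0.0, 0.004, 0.001]
contact_force: [0.4, -0.4, -0.9]
opening: 0.844
finger_force: 0.0
[ 0.61688764 -0.10539785  0.21307291] 0.851146382033297 [-0.099125    0.62011803 -2.19410359]
```

View pics/c2.png

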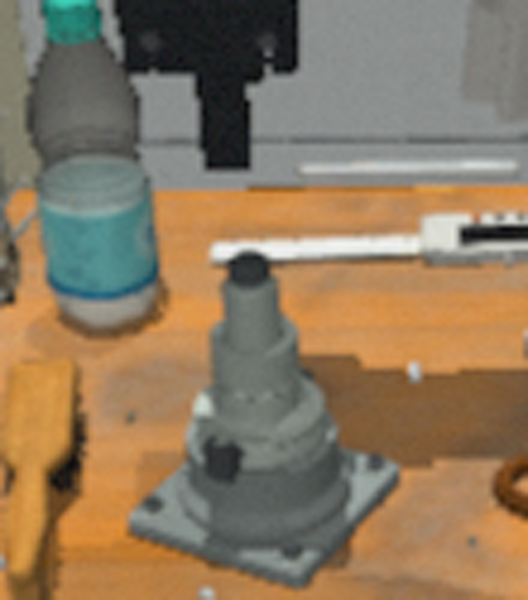

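The tall collar sits flat on the neck at picture position (255,350), concentric with it. Next is the large cutter.

```bash
python3 -m jog '[[[-0.033,0.027,0,0,0,0],[-0.033,0.027,0,0,0,0],[-0.033,0.027,0,0,0,0],[-0.033,0.027,0,0,0,0],[-0.033,0.027,0,0,0,0],[0,0,0.05,0,0,0],[0,0,0.05,0,0,0],[0,0,0.05,0,0,0],[0,0,0.033,0,0,0],[0,0,0,0,0,0],[0,0,0,0,0,0]]]'
```

```text
clock: 10.5
tool_pos: [0.4511, -0.2401, 0.0291]
eef_rot: [1.0, -0.0, -0.0, 0.0]
contact_force: [-0.7, -0.8, 0.8]
opening: 0.852
finger_force: 0.0
```

```bash
python3 -m jog '[[[0,0,0.012,0,0,0],[0,0,0.013,0,0,0],[0,0,0,0,0,0]]]' && python3 -m jog '[[[0,0,0,0,0,0],[0,0,0,0,0,0],[0,0,0,0,0,0],[0,0,0,0,0,0],[0,0,0,0,0,0]]]' 0.05 35
```

```text
clock: 10.88
tool_pos: [0.4507, -0.2398, 0.003]
eef_rot: [1.0, -0.0, -0.001, -0.0]
contact_force: [0.4, 0.1, -0.4]
opening: 0.851
finger_force: 0.0
clock: 11.5
tool_pos: [0.4512, -0.2401, 0.0038]
eef_rot: [1.0, -0.0, 0.0, 0.0]
contact_force: [-0.6, 0.8, 0.1]
opening: 0.694
finger_force: 35.0
```

```bash
python3 -m jog '[[[0,0,-0.02,0,0,0],[0,0,-0.05,0,0,0],[0,0,-0.05,0,0,0],[0,0,-0.05,0,0,0],[0.033,-0.027,0,0,0,0],[0.033,-0.027,0,0,0,0],[0.033,-0.027,0,0,0,0],[0.033,-0.027,0,0,0,0],[0.0325,-0.028,0,0,0,0],[0,0,0,0,0,0],[0,0,0,0,0,0]]]'
python3 - <<'E'
from h import *
S=snapshot("side");st=get_state();print(st["tool_pos"],st["opening"])
cv2.imwrite("pics/c3.png",cv2.resize(S["frame"][110:235,210:320,::-1],(528,600),interpolation=cv2.INTER_CUBIC))
E
```

```text
clock: 12.88
tool_pos: [0.6145, -0.1048, 0.1732]
eef_rot: [1.0, -0.0, -0.001, 0.0]
contact_force: [0.3, -1.3, -2.1]
opening: 0.696
finger_force: 35.0
[ 0.61426496 -0.10552157  0.17333441] 0.6965933829850746
```

View pics/c3.png

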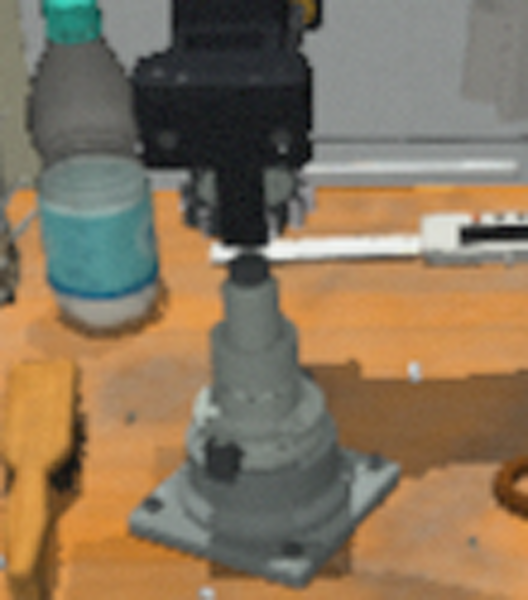

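Cutter spans x 183–312 (centre 247.5) over the arbor tip at 251. With perspective allowed for, that is lined up.

```bash
python3 -m jog '[[[0,-0.001,0.01,0,0,0],[0,0,0.01,0,0,0],[0,0,0.01,0,0,0],[0,0,0,0,0,0],[0,0,0,0,0,0]]]'; python3 -m jog '[[[0,0,0.005,0,0,0],[0,0,0.005,0,0,0],[0,0,0.005,0,0,0],[0,0,0,0,0,0]]]'
```

```text
clock: 13.55
tool_pos: [0.6158, -0.1031, 0.1437]
eef_rot: [1.0, -0.0, 0.0, 0.0]
contact_force: [0.2, 0.2, -3.1]
opening: 0.698
finger_force: 35.0
clock: 14.05
tool_pos: [0.6155, -0.1031, 0.1282]
eef_rot: [1.0, -0.0, -0.0, 0.0]
contact_force: [0.9, 0.0, -1.9]
opening: 0.696
finger_force: 35.0
```

```bash
python3 -m jog '[[[0,0,0.006,0,0,0],[0,0,0.006,0,0,0],[0,0,0.005,0,0,0],[0,0,0,0,0,0]]]';python3 -m jog '[[[0,0,0,0,0,0],[0,0,0,0,0,0],[0,0,0,0,0,0],[0,0,0,0,0,0]]]' 0.078; python3 -m jog '[[[0,0,-0.03,0,0,0],[0,0,-0.05,0,0,0],[0,0,-0.02,0,0,0],[0,0,0,0,0,0]]]'
python3 - <<'E'
from h import *
S=snapshot("side");st=get_state();print(st["tool_pos"],st["opening"],st["contact_force"])
cv2.imwrite("pics/c4.png",cv2.resize(S["frame"][110:235,210:320,::-1],(528,600),interpolation=cv2.INTER_CUBIC))
E
```

```text
clock: 14.55
tool_pos: [0.6155, -0.1031, 0.1112]
eef_rot: [1.0, -0.0, -0.0, 0.0]
contact_force: [0.8, 0.4, -1.6]
opening: 0.696
finger_force: 35.0
clock: 15.05
tool_pos: [0.6158, -0.1031, 0.112]
eef_rot: [1.0, -0.0, 0.0, 0.0]
contact_force: [0.0, -0.5, 0.2]
opening: 0.882
finger_force: 0.0
clock: 15.55
tool_pos: [0.6168, -0.1033, 0.2135]
eef_rot: [1.0, -0.0, 0.002, 0.0]
contact_force: [0.2, -0.3, -0.8]
opening: 0.888
finger_force: 0.0
[ 0.61573759 -0.10313232  0.21188604] 0.8836865559044021 [-0.82219421  0.60777452 -0.97576594]
```

View pics/c4.png

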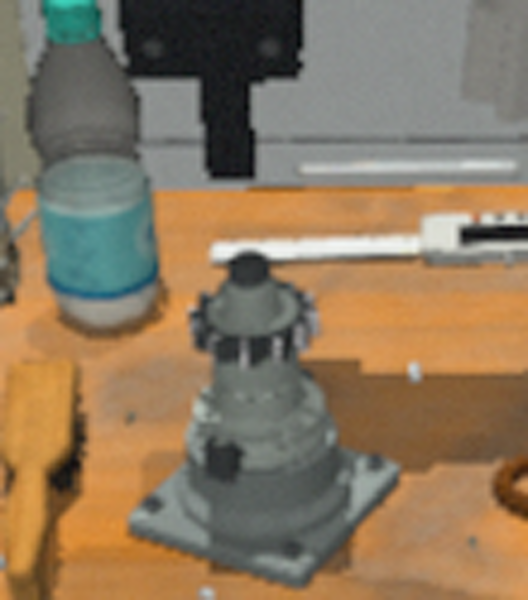

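The large cutter lies level on the tall collar at (252,325). Next is the short collar.

```bash
python3 -m jog '[[[-0.02,-0.0456,0,0,0,0],[-0.02,-0.0456,0,0,0,0],[-0.02,-0.0456,0,0,0,0],[-0.02,-0.0456,0,0,0,0],[-0.02,-0.0456,0,0,0,0],[-0.02,-0.0456,0,0,0,0],[-0.021,-0.0456,0,0,0,0],[-0.021,-0.0456,0,0,0,0],[0,0,0.05,0,0,0],[0,0,0.05,0,0,0],[0,0,0.05,0,0,0],[0,0,0.03,0,0,0]]]' 0.06; python3 -m jog '[[[0,0,0,0,0,0],[0,0,0,0,0,0]]]'
```

```text
clock: 17.1
tool_pos: [0.4516, 0.2605, 0.0281]
eef_rot: [1.0, 0.0, -0.002, 0.002]
contact_force: [0.6, -0.0, 0.3]
opening: 0.683
finger_force: 0.0
clock: 17.35
tool_pos: [0.4538, 0.2616, 0.032]
eef_rot: [1.0, -0.0, -0.0, 0.0]
contact_force: [1.3, 0.6, 0.5]
opening: 0.68
finger_force: 0.0
```

```bash
python3 -m jog '[[[0,0,0.015,0,0,0],[0,0,0.014,0,0,0],[0,0,0,0,0,0]]]' && python3 -m jog '[[[0,0,0,0,0,0],[0,0,0,0,0,0],[0,0,0,0,0,0],[0,0,0,0,0,0],[0,0,0,0,0,0]]]' 0.03 20;  python3 -m jog '[[[0,0,-0.03,0,0,0],[0,0,-0.05,0,0,0],[0,0,-0.05,0,0,0],[0,0,-0.042,0,0,0],[0,0,0,0,0,0]]]'
```

```text
clock: 17.73
tool_pos: [0.4531, 0.2614, 0.0017]
eef_rot: [1.0, -0.0, -0.001, 0.001]
contact_force: [0.1, -0.0, -0.0]
opening: 0.683
finger_force: 0.0
clock: 18.35
tool_pos: [0.454, 0.2618, 0.003]
eef_rot: [1.0, -0.0, 0.0, -0.0]
contact_force: [0.0, 0.2, 3.0]
opening: 0.455
finger_force: 20.0
clock: 18.98
tool_pos: [0.4554, 0.2626, 0.1775]
eef_rot: [1.0, -0.0, 0.003, -0.002]
contact_force: [0.6, -0.3, -1.8]
opening: 0.458
finger_force: 20.0
```

```bash
python3 -m jog '[[[0.02,0.0456,0,0,0,0],[0.02,0.0456,0,0,0,0],[0.02,0.0456,0,0,0,0],[0.02,0.0456,0,0,0,0],[0.02,0.0456,0,0,0,0],[0.02,0.0456,0,0,0,0],[0.021,0.0456,0,0,0,0],[0.021,0.0456,0,0,0,0],[0,0,0,0,0,0],[0,0,0,0,0,0],[0,0,0,0,0,0]]]'
python3 - <<'E'
from h import *
S=snapshot("side");st=get_state();print(st["tool_pos"],st["opening"])
cv2.imwrite("pics/c5.png",cv2.resize(S["frame"][110:235,210:320,::-1],(528,600),interpolation=cv2.INTER_CUBIC))
E
```

```text
clock: 20.35
tool_pos: [0.615, -0.1008, 0.174]
eef_rot: [1.0, 0.001, -0.001, -0.001]
contact_force: [-0.0, 1.0, -0.2]
opening: 0.462
finger_force: 20.0
[ 0.61516504 -0.10101731  0.17430542] 0.4574051051269945
```

View pics/c5.png

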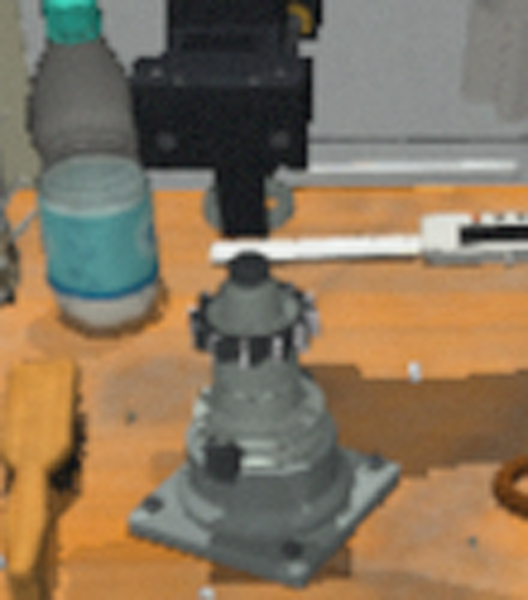

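Short collar spans x 203–295 (centre 249), lined up in x. Its y needs −2.5 mm.

```bash
python3 -m jog '[[[0.0005,0.0025,0.01,0,0,0],[0,0,0.01,0,0,0],[0,0,0.01,0,0,0],[0,0,0,0,0,0],[0,0,0,0,0,0]]]'; python3 -m jog '[[[0,0,0.005,0,0,0],[0,0,0.005,0,0,0],[0,0,0.005,0,0,0],[0,0,0,0,0,0]]]'
```

```text
clock: 21.02
tool_pos: [0.6163, -0.1056, 0.1447]
eef_rot: [1.0, -0.0, 0.0, 0.0]
contact_force: [-0.2, 0.1, 0.2]
opening: 0.46
finger_force: 20.0
clock: 21.52
tool_pos: [0.6168, -0.1048, 0.1294]
eef_rot: [1.0, 0.0, 0.001, -0.0]
contact_force: [2.9, 1.7, -1.9]
opening: 0.459
finger_force: 20.0
```

```bash
python3 -m jog '[[[0.0008,-0.0015,0,0,0,0],[0,0,0.003,0,0,0],[0,0,0.003,0,0,0],[0,0,0,0,0,0]]]'
```

```text
clock: 22.02
tool_pos: [0.6167, -0.1043, 0.1234]
eef_rot: [1.0, -0.0, -0.0, 0.0]
contact_force: [-0.0, -0.0, 0.3]
opening: 0.461
finger_force: 20.0
```

```bash
python3 -m jog '[[[0,0,0.0015,0,0,0],[0,0,0,0,0,0]]]'; python3 -m jog '[[[0,0,0,0,0,0],[0,0,0,0,0,0],[0,0,0,0,0,0],[0,0,0,0,0,0]]]' 0.065; python3 -m jog '[[[0,0,-0.03,0,0,0],[0,0,-0.05,0,0,0],[0,0,-0.01,0,0,0],[0,0,0,0,0,0]]]'
python3 - <<'E'
from h import *
S=snapshot("side");st=get_state();print(st["tool_pos"],st["opening"],st["contact_force"])
cv2.imwrite("pics/c6.png",cv2.resize(S["frame"][110:235,210:320,::-1],(528,600),interpolation=cv2.INTER_CUBIC))
E
```

```text
clock: 22.28
tool_pos: [0.6168, -0.1042, 0.1221]
eef_rot: [1.0, -0.0, -0.0, 0.0]
contact_force: [0.0, 0.8, -0.4]
opening: 0.457
finger_force: 20.0
clock: 22.78
tool_pos: [0.617, -0.1041, 0.1223]
eef_rot: [1.0, -0.0, 0.0, 0.0]
contact_force: [-0.9, 0.0, -0.1]
opening: 0.735
finger_force: 0.0
clock: 23.28
tool_pos: [0.6171, -0.1041, 0.2126]
eef_rot: [1.0, -0.0, 0.001, 0.0]
contact_force: [0.1, -0.2, -0.3]
opening: 0.736
finger_force: 0.0
[ 0.61636257 -0.10402965  0.2114484 ] 0.7366070152730682 [-0.42479767 -0.89175944  0.05505915]
```

View pics/c6.png

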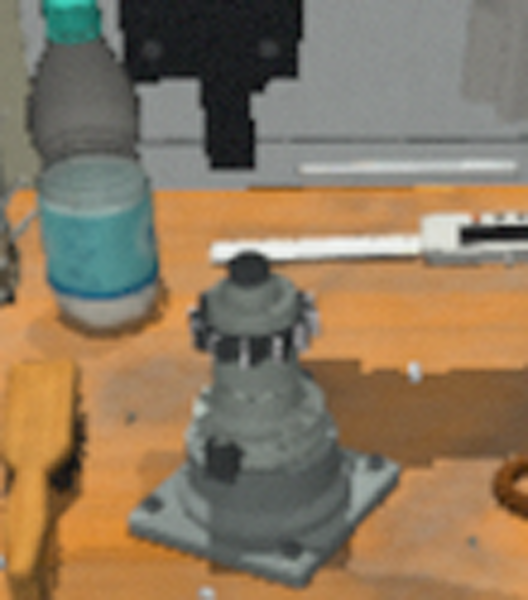

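The short collar lies flat on the cutter at (252,305). Last is the small cutter.

```bash
python3 -m jog '[[[-0.034,-0.0165,0,0,0,0],[-0.034,-0.0165,0,0,0,0],[-0.034,-0.0165,0,0,0,0],[-0.034,-0.0165,0,0,0,0],[-0.0345,-0.0165,0,0,0,0],[0,0,0.05,0,0,0],[0,0,0.05,0,0,0],[0,0,0.05,0,0,0],[0,0,0.03,0,0,0],[0,0,0,0,0,0],[0,0,0,0,0,0]]]' 0.062
```

```text
clock: 24.7
tool_pos: [0.4487, -0.0217, 0.0343]
eef_rot: [1.0, -0.0, -0.002, -0.0]
contact_force: [-0.0, 0.3, 0.6]
opening: 0.706
finger_force: 0.0
```

```bash
python3 -m jog '[[[-0.002,0,0.015,0,0,0],[0,0,0.012,0,0,0],[0,0,0,0,0,0],[0,0,0,0,0,0]]]'
```

```text
clock: 25.2
tool_pos: [0.452, -0.0222, 0.0173]
eef_rot: [1.0, -0.0, -0.006, -0.0]
contact_force: [0.5, -0.8, -0.3]
opening: 0.701
finger_force: 0.0
```

```bash
python3 -c "
from plant import *
s=get_state();print(s['q'].round(3),s['tool_pos'],s['eef_rot'])"
```

```text
[-0.029  0.919 -0.038  2.204  0.745  0.043 -2.369] [ 0.45200303 -0.02215947  0.01726767] [ 9.99980885e-01 -3.22865778e-04 -6.17303194e-03 -1.41207942e-04]
```

Joint 6 is on its lower limit at this short radius. A small tilt about the finger line lets the tool reach, and I'll keep that tilt when placing.

```bash
python3 -m jog '[[[0,0,0,0,-0.04,0],[0,0,0,0,-0.04,0],[0,0,0,0,0,0],[0,0,0,0,0,0]]]'; python3 -c "
from plant import *
s=get_state();print(s['q'].round(3),s['tool_pos'],s['eef_rot'].round(4))"
```

```text
clock: 25.7
tool_pos: [0.4512, -0.0222, 0.0166]
eef_rot: [0.999, -0.0, -0.047, -0.0]
contact_force: [-0.2, -0.2, -0.0]
opening: 0.704
finger_force: 0.0
[ 0.084  0.93  -0.218  2.122  0.719  0.258 -2.338] [ 0.45124708 -0.02217221  0.01660629] [ 9.989e-01 -1.000e-04 -4.680e-02 -1.000e-04]
```

```bash
python3 -m jog '[[[-0.002,0,0.006,0,0,0],[-0.002,0,0.0065,0,0,0],[0,0,0,0,0,0],[0,0,0,0,0,0]]]'; python3 -c "
from plant import *
s=get_state();print(s['q'].round(3),s['tool_pos'],s['eef_rot'].round(4))"
```

```text
clock: 26.2
tool_pos: [0.4464, -0.022, 0.0041]
eef_rot: [0.999, 0.0, -0.047, 0.0]
contact_force: [0.1, 0.3, 0.7]
opening: 0.702
finger_force: 0.0
[ 0.058  0.953 -0.177  2.137  0.74   0.208 -2.358] [ 0.44639129 -0.0220361   0.00410646] [ 9.989e-01  2.000e-04 -4.710e-02  0.000e+00]
```

```bash
python3 -m jog '[[[0,0,0,0,0,0],[0,0,0,0,0,0],[0,0,0,0,0,0],[0,0,0,0,0,0],[0,0,0,0,0,0]]]' 0.035 30; python3 -m jog '[[[-0.002,0,-0.025,0,0,0],[-0.004,0,-0.048,0,0,0],[-0.005,0,-0.048,0,0,0],[-0.005,0,-0.0475,0,0,0],[0,0,0,0,0,0],[0,0,0,0,0,0]]]'
```

```text
clock: 26.82
tool_pos: [0.4467, -0.0221, 0.0043]
eef_rot: [0.999, -0.0, -0.047, -0.0]
contact_force: [1.2, 1.5, 0.5]
opening: 0.531
finger_force: 30.0
clock: 27.58
tool_pos: [0.4457, -0.0227, 0.173]
eef_rot: [0.999, -0.0, -0.047, 0.0]
contact_force: [-0.6, 0.2, -0.3]
opening: 0.532
finger_force: 30.0
```

```bash
python3 -m jog '[[[0.034,0.0165,-0.0032,0,0,0],[0.034,0.0165,-0.0032,0,0,0],[0.034,0.0165,-0.0032,0,0,0],[0.034,0.0165,-0.0032,0,0,0],[0.034,0.0155,-0.0032,0,0,0],[0,0,0,0,0,0],[0,0,0,0,0,0],[0,0,0,0,0,0]]]'
python3 - <<'E'
from h import *
S=snapshot("side");st=get_state();print(st["tool_pos"],st["eef_rot"].round(3),st["opening"])
cv2.imwrite("pics/c7.png",cv2.resize(S["frame"][110:235,210:320,::-1],(528,600),interpolation=cv2.INTER_CUBIC))
E
```

```text
clock: 28.58
tool_pos: [0.6158, -0.1029, 0.1728]
eef_rot: [0.999, 0.001, -0.048, -0.0]
contact_force: [0.4, -0.4, -1.4]
opening: 0.532
finger_force: 30.0
[ 0.6160888  -0.10300949  0.17314141] [ 0.999  0.001 -0.048 -0.   ] 0.5316057019384945
```

View pics/c7.png

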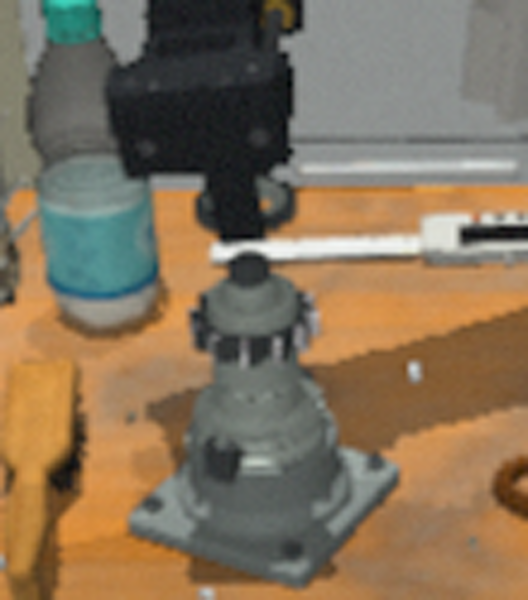

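The small cutter is level and centred at x 247 over the tip, within about 0.5 mm. I'll lower it with the tilt kept.

```bash
python3 -m jog '[[[0.0006,0.001,0.01,0,0,0],[0.0009,0,0.01,0,0,0],[0.0007,0,0.008,0,0,0],[0,0,0,0,0,0],[0,0,0,0,0,0]]]'; python3 -m jog '[[[0.0005,0,0.005,0,0,0],[0.0005,0,0.0045,0,0,0],[0,0,0,0,0,0],[0,0,0,0,0,0]]]'
```

```text
clock: 29.25
tool_pos: [0.6169, -0.1045, 0.1455]
eef_rot: [0.999, 0.0, -0.047, -0.0]
contact_force: [-0.3, -0.2, -1.2]
opening: 0.527
finger_force: 30.0
clock: 29.75
tool_pos: [0.6168, -0.1046, 0.1358]
eef_rot: [0.999, -0.0, -0.047, -0.0]
contact_force: [0.2, -0.2, -0.3]
opening: 0.527
finger_force: 30.0
```

```bash
python3 -m jog '[[[0.0002,0,0.0025,0,0,0],[0.0002,0,0.002,0,0,0],[0,0,0,0,0,0],[0,0,0,0,0,0]]]'; python3 -m jog '[[[0,0,0,0,0,0],[0,0,0,0,0,0],[0,0,0,0,0,0],[0,0,0,0,0,0]]]' 0.07; python3 -m jog '[[[-0.003,0,-0.03,0,0,0],[-0.004,0,-0.04,0,0,0],[-0.004,0,-0.04,0,0,0],[0,0,0,0,0,0],[0,0,0,0,0,0]]]'
python3 - <<'E'
from h import *
S=snapshot("side");T=snapshot("top");st=get_state();print(st["tool_pos"],st["opening"],st["contact_force"])
cv2.imwrite("pics/c8.png",np.hstack([cv2.resize(S["frame"][140:235,220:315,::-1],(500,500),interpolation=cv2.INTER_CUBIC),cv2.resize(S["frame"][150:350,220:440,::-1],(300,500))]))
E
```

```text
clock: 30.25
tool_pos: [0.6168, -0.1047, 0.1313]
eef_rot: [0.999, -0.0, -0.047, -0.0]
contact_force: [-0.1, 0.3, -1.1]
opening: 0.529
finger_force: 30.0
clock: 30.75
tool_pos: [0.6168, -0.1047, 0.1314]
eef_rot: [0.999, -0.0, -0.047, -0.0]
contact_force: [-0.4, 0.1, 0.7]
opening: 0.798
finger_force: 0.0
clock: 31.38
tool_pos: [0.6156, -0.1049, 0.2412]
eef_rot: [0.999, -0.0, -0.048, 0.0]
contact_force: [0.5, -0.5, 0.5]
opening: 0.797
finger_force: 0.0
[ 0.61519137 -0.10483214  0.24041911] 0.7993770017505727 [0.17363527 0.48453912 0.46303023]
```

View pics/c8.png

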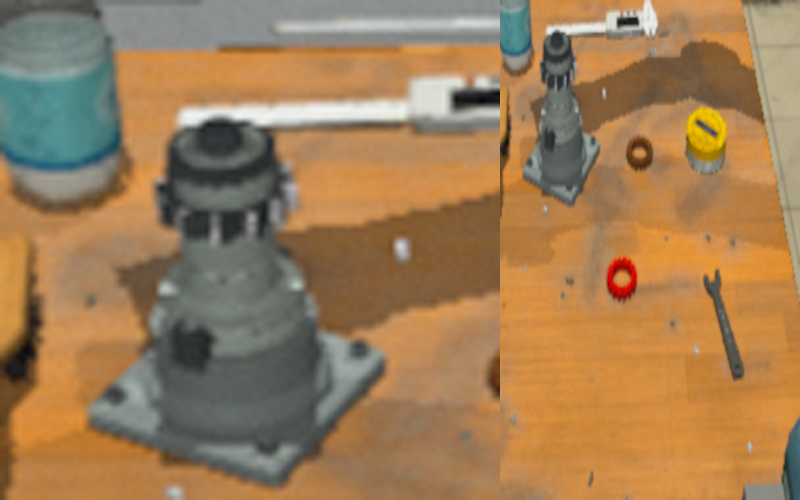

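The small cutter sits level on top at (220,160), with the spanner, tin and caliper undisturbed. Handing in.

```bash
python3 -c "
from plant import *
print(finish_job())"
```

```text
the job is handed in; nothing more can be done
None
```

I stacked all four rings on the arbor in the right order, let each go, and handed the job in at about 31 s; the final picture showed them level and seated with the spanner, tin and caliper undisturbed, but no verdict came back.

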